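Empty the valve-ball hopper by its lever and ease the lid shut

ROBOT

A 6-joint arm with a two-finger parallel gripper is mounted at the origin on the work surface. World frame = base frame: x ahead of the robot, y to its left, z up, the work surface at z = 0. Lengths are in m, angles in rad, forces in N, time in s.
With the tool pointing down it reaches from about 0.375 to 0.975 m from the base axis. Payload 3.8 kg.
Tool frame: the origin (TCP) lies at the very end of the fingers, on their centre line; the grasp point (between the pads) lies 19 mm behind it; z points along the fingers, y is the direction in which the jaws open and shut (so a half turn about z gives the same grasp; the last joint's range is limited). The gripper opens to 85 mm and grips with 20 to 120 N. Pads are 22 mm wide; open, the fingers measure 114 mm over their backs; the gripper's body (76 mm by 85 mm) begins 54 mm behind the grasp point. The pads swing forward as they close: fully open they stand 13 mm farther back than shut.
Start: joints at [1.143, 0.264, 1.604, -0, 1.274, -0.037], TCP at [0.257, 0.624, 0.198] pointing down, gripper open.
Joint ranges: [-2.63, 2.63], [-0.94, 2.18], [0.31, 2.57], [-1.31, 4.45], [0, 2.66], [-2.55, 2.55]. Speed limits (rad/s): [2.57, 2.57, 3.14, 3.14, 3.14, 3.14].

INTERFACE

Orientations are given as a rotation vector (axis times angle).
In Python, from workcell import status, read_camera, camera_info, order gives the robot as it stands.
- The arm moves only by the tool move_arm, never from a script. Its argument "deltas" is a list of rows, each a list of 3 entries, a list of its own where there are three numbers: the turn, a rotation vector about the world's x, y, z as a fraction of full scale, then the shift along the world's x, y, z as a fraction of full scale, then the closure, from -1 (fully open) to 1 (shut), so that 0 is half open. A call has 1 to 20 rows; each row is the pose to reach, as a shift and turn from the pose commanded when the call began; what a row does not reach only later rows make up. Full scale, the value 1, is 0.1 m for a shift and pi/2 rad for a turn. A row lasts 1/8 s, in which the tool goes at most 62.5 mm and 10.7 degrees, less where a joint would pass 70% of its speed; a pose out of reach is approached as far as the arm can. A call with a number of a shift or a turn outside -1 to 1 is refused whole. A call with a gripper value outside its range is refused whole. The fingers move at their own pace and stop on an object; "grip_force" is the grip in N (left out, the last holds). Time passes only in rows, so rows that repeat a pose let the fingers close. It gives the time, the measured TCP pose, the force and the opening at its end, in the units of the state.
- status.read_state(): the state, without advancing time (a new reading comes with each control period).
- read_camera(name): name is "scene" or "top" or "wrist"; returns (picture, depth): 480x640x3 uint8, red, green, blue; 480x640 float32, m along the optical axis (not along the pixel's ray), 0 where there is no reading.
- camera_info(name): a dict with "K" (3x3 intrinsics, pixels), "R" (3x3) and "t" (3): a world point X has camera coordinates R X + t. Camera axes: x right, y down, z forward; pixel columns grow to the right and rows downward; lengths in m; the calibration is good to about 2 mm. A picture is of the moment at which its call begins: read the wrist's pose just before it. camera_info takes no time and is no camera call; for the wrist camera it gives the pose at the moment of the call.
- order.finish_job(): hands the job in, once; it reports no verdict.
The state is a dict: "time": time; "q": joint angles; "joint_vel": joint speeds; "joint_torque": joint torques, N m; "tool_pos": TCP position; "tcp_rot": TCP orientation; "wrist_force": force on the tool from outside, world axes, zero at the start; "torque": the same for the moment, N m; "width": opening from 0.0 (shut) to 1.0 (fully open).
Only numpy, scipy, OpenCV 4.12 (cv2) and the standard library are available. Lean on these libraries where they do the work, as an engineer would, in place of code of your own. Each camera call takes 0.05 s, during which the arm holds its last target. There are 200 camera calls.

TASK

Let the four white valve balls out of the steel bench hopper into its catch tray: press the paddle of the hopper's lever right down with the fingertips and keep it down until all four balls have rolled into the tray. Then let the lever come up slowly, staying on it all the way to the top, so that the lid eases shut and does not slam, and take the hand clear. Work the lid by the lever only, touch and lift none of the balls, and leave everything else on the bench where it is.

Things in the scene. Friction and masses are not known exactly. Their poses are not given: they have to be found in the camera images.
- hopper: Grey sheet-metal ball hopper, fixed. Origin: on the bench under the middle of the ball box. x: the way the balls roll out (to the tray); y: left of that, the side of lever and link rod; z up. Box: x -113 to 142 mm, 125 mm wide, open on top, walls 229 mm high, floor sloping 14 degrees to the mouth; base plate x -135 to 315, 180 mm wide. Behind it only the lever sticks out; the catch tray is in front.
- paddle (a point): Centre of the top face of the lever's paddle, a rubber-faced plate 56 mm (along the lever) x 46 mm wide at the lever's end, moving with it. At rest 231 mm behind the hopper's origin (118 mm behind its rear wall), 85 mm to hopper +y, 190 mm above the bench, tilted 10 degrees, outer end up. Pressed right down: 94 mm above the bench, tilted 10 degrees, outer end down.
- lever_pivot (a point): Point on the lever's level pivot axis, 140 mm above the bench, in the paddle's middle plane; fixed to the hopper. The paddle's top centre goes round it at a radius of 266 mm.
- lever (a joint): Lever angle, rad: 0 at rest (paddle up), 0.36 pressed right down on its stop. A return spring brings it up: about 2 to 5 N at the paddle holds it down; let go, it flies up and the lid slams.
- lid (a joint): Angle of the discharge lid, a bare steel plate 112 wide x 116 mm long hinged along its upper edge across the hopper's mouth, linked by a rod to the lever: 0 shut, about 1.0 rad fully lifted with the lever right down (2.8 times the lever's angle).
- ball1: White plastic valve ball 50 mm across with an 18 mm bore, about 60 g; origin at its centre. At the start it lies on the hopper's sloping floor behind the shut lid, in the front row. It is to end in the open steel catch tray in front of the mouth: tray middle 210 mm from the hopper's origin along its x, inside 172 mm (x) x 157 mm (y), floor 10 mm above the bench, walls 51 mm above that, the far wall 81 mm.
- ball2: White plastic valve ball 50 mm across with an 18 mm bore, about 60 g; origin at its centre. At the start it lies on the hopper's sloping floor behind the shut lid, in the front row. It is to end in the open steel catch tray in front of the mouth: tray middle 210 mm from the hopper's origin along its x, inside 172 mm (x) x 157 mm (y), floor 10 mm above the bench, walls 51 mm above that, the far wall 81 mm.
- ball3: White plastic valve ball 50 mm across with an 18 mm bore, about 60 g; origin at its centre. At the start it lies on the hopper's sloping floor behind the shut lid, in the second row. It is to end in the open steel catch tray in front of the mouth: tray middle 210 mm from the hopper's origin along its x, inside 172 mm (x) x 157 mm (y), floor 10 mm above the bench, walls 51 mm above that, the far wall 81 mm.
- ball4: White plastic valve ball 50 mm across with an 18 mm bore, about 60 g; origin at its centre. At the start it lies on the hopper's sloping floor behind the shut lid, in the second row. It is to end in the open steel catch tray in front of the mouth: tray middle 210 mm from the hopper's origin along its x, inside 172 mm (x) x 157 mm (y), floor 10 mm above the bench, walls 51 mm above that, the far wall 81 mm.
- valve: White plastic flanged ball valve with a red handle, lying between the robot and the hopper, 104 x 80 x 91 mm; loose, to be left alone; origin at the centre of its underside.
- spool: Rust-brown cast-iron flanged pipe piece standing to the right of the lever, 96 mm across, 90 mm high; loose, to be left alone; origin at the centre of its underside.
- tape: Roll of brown tape lying flat, 110 mm across, 48 mm high; loose, to be left alone; origin at the centre of its underside.
- wrench: Steel spanner lying flat, 190 mm; loose, to be left alone; origin at the centre of its underside.
- sealant: Grey jar, 56 mm across, 120 mm high; loose, to be left alone; origin at the centre of its underside.
- driver: Screwdriver lying flat, 190 mm; loose, to be left alone; origin at the centre of its underside.
- gland: Flat steel ring, 80 mm across, 16 mm high; loose, to be left alone; origin at the centre of its underside.
Mind the look-alikes: they are no part of the job. Leave any orange look-alike of the ball3 alone. What is shaped like the ball4 but turquoise is not meant.

How it is judged:
By the outcome, as a careful person would: the job done as asked, in the order asked, and still so for the second after the job is handed in, with the robot touching nothing.
It also fails if it takes over 38 s, if anything falls off the work surface, if the arm or the gripper's body presses on something with over 40 N, if the wrist force passes 120 N, or if a joint passes its speed limit or range.

## Working session

There is one attempt and no reset: what is moved stays moved. The work goes in short steps, Python scripts to look and compute and a tool call to move; the robot and the scene stay as the last step left them, time stands still between calls to the robot, and variables do not carry over. Pictures are saved under pics/ and viewed, about 8 in all and at most 12, crops included, and the job is handed in when it is done.

Besides the shell and the picture viewer there is one more tool, called after ">>>" as name([rows], argument=value, ...), one row to a line, values as JSON. move_arm: Moves the arm, as the interface text tells. Its arguments: {"type":"object","properties":{"deltas":{"type":"array","items":{"type":"array"}},"grip_force":{"type":"number"}},"required":["deltas"]}

```bash
mkdir -p pics
cat > h.py <<'E'
import numpy as np,cv2
from workcell import status,read_camera,camera_info,order
def grab(n,f):
    ci=camera_info(n);p,d=read_camera(n)
    cv2.imwrite(f'pics/{f}.png',p[:,:,::-1]);np.savez(f'pics/{f}.npz',p=p,d=d,**{k:np.array(ci[k]) for k in('K','R','t')})
    return p,d,ci
def cloud(f):
    z=np.load(f'pics/{f}.npz');d=z['d'];v,u=np.mgrid[:480,:640]
    c=np.stack([u,v,np.ones_like(u)],-1)@np.linalg.inv(z['K']).T*d[...,None]
    w=(c-z['t'])@z['R'];w[d==0]=np.nan
    return w,z['p']
E
python3 - <<'E'
from h import *
a,_,_=grab('scene','s0');b,_,_=grab('top','t0')
print(status.read_state())
for n in('scene','top'):
    c=camera_info(n);print(n,-np.array(c['R']).T@np.array(c['t']))
cv2.imwrite('pics/both.png',cv2.resize(np.vstack([a,b])[:,:,::-1],(400,600)))
E
```

```text
{'time': 0.1, 'q': array([ 1.14310057e+00,  2.64700641e-01,  1.60523965e+00,  3.15280833e-06,
        1.27368086e+00, -3.68838543e-02]), 'joint_vel': array([-0.00109418, -0.00365122, -0.0028595 ,  0.00093211,  0.00056054,
       -0.00052528]), 'joint_torque': array([-4.80596500e-04, -5.16708004e+01, -3.68586445e+01, -1.14005636e-04,
        6.30861061e-03,  1.07082232e-05]), 'tool_pos': array([0.2568255 , 0.62345289, 0.19717   ]), 'tcp_rot': array([-0.60989652, -3.08134203,  0.00309923]), 'wrist_force': array([-0.13319373,  0.2001872 ,  0.17686715]), 'torque': array([ 0.03206126,  0.02141241, -0.00492141]), 'width': 0.9986860763774502}
scene [2.01816326 0.34495356 1.11036433]
top [0.24513751 0.02912883 1.53786968]
```

View pics/s0.png

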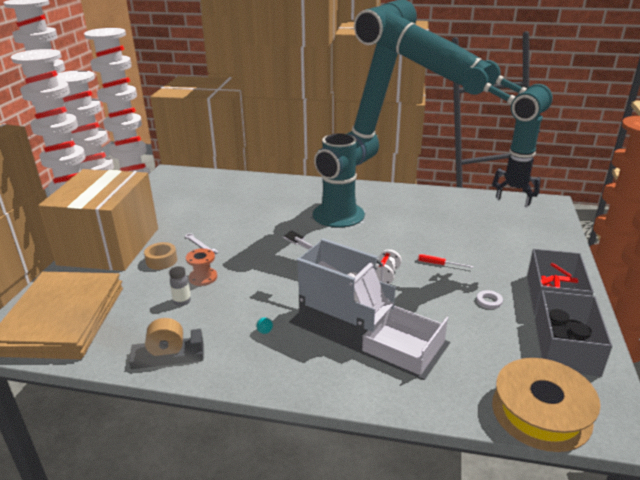

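View pics/t0.png

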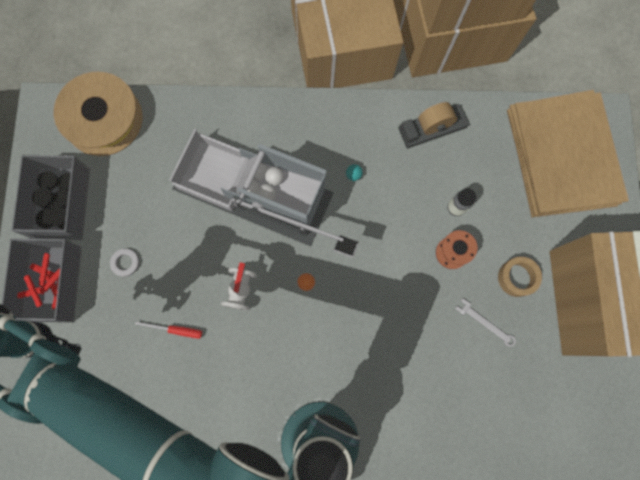

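The scene and top views agree. In the top view the paddle is the dark plate at (346,245), the box is at (285,185), the tray at (210,165), and a white ball shows at (275,177). The look-alikes are the orange ball at (307,282) and the turquoise one at (356,172), and the dark patch at (374,230) is the paddle's shadow. Next I measure the paddle and hopper and make a crop.

Run:
```python
from h import *
for f,roi in(('t0',(160,120,400,270)),('s0',(240,215,460,380))):
    w,p=cloud(f);x0,y0,x1,y1=roi
    m=np.zeros(w.shape[:2],bool);m[y0:y1,x0:x1]=1
    b=m&(w[...,2]>.222)&(w[...,2]<.236)
    pts=w[b][:,:2]; print(f,'rim',len(pts),cv2.minAreaRect((pts*1000).astype(np.float32)))
    g=p.astype(int).max(-1)
    k=m&(g<75)&(w[...,2]>.165)&(w[...,2]<.225)
    q=w[k]; print('dark',len(q)); 
    if len(q): print(np.median(q,0),q.min(0),q.max(0),np.mean(np.argwhere(k),0)); print(cv2.minAreaRect((q[:,:2]*1000).astype(np.float32)))
    if f=='t0':
        n=w[240:252:3,332:360:4];print(np.round(n,3).tolist())
    t=m&(w[...,2]>.002)
    t2=m&(w[...,2]>.003)&(w[...,2]<.03); print('low',cv2.minAreaRect((w[t2][:,:2]*1000).astype(np.float32)))
a=cv2.imread('pics/t0.png')[120:300,160:400];b=cv2.imread('pics/s0.png')[215:380,240:460]
cv2.imwrite('pics/c0.png',np.hstack([cv2.resize(a,(400,300)),cv2.resize(b,(400,300))]))
```

```text
t0 rim 674 ((670.5802612304688, 109.31483459472656), (190.4106903076172, 140.48426818847656), 68.22030639648438)
dark 229
[ 0.51093149 -0.05795231  0.19071431] [ 0.48669995 -0.08328252  0.16684856] [0.66153255 0.04135243 0.19945412] [244.33187773 345.22270742]
((563.5040283203125, -13.518928527832031), (190.54344177246094, 67.45220947265625), 33.57461166381836)
[[[0.563, -0.029, -0.0], [0.564, -0.041, -0.002], [0.525, -0.042, 0.189], [0.525, -0.053, 0.188], [0.525, -0.063, 0.189], [0.524, -0.073, 0.195], [0.525, -0.083, 0.191]], [[0.553, -0.029, 0.004], [0.517, -0.032, 0.185], [0.517, -0.043, 0.185], [0.518, -0.053, 0.185], [0.517, -0.063, 0.187], [0.516, -0.073, 0.195], [0.516, -0.083, 0.194]], [[0.546, -0.029, -0.004], [0.509, -0.032, 0.19], [0.509, -0.042, 0.188], [0.509, -0.053, 0.191], [0.509, -0.063, 0.192], [0.508, -0.073, 0.195], [0.509, -0.083, 0.193]], [[0.537, -0.029, -0.001], [0.501, -0.032, 0.186], [0.501, -0.043, 0.188], [0.501, -0.053, 0.189], [0.501, -0.063, 0.191], [0.502, -0.073, 0.189], [0.502, -0.084, 0.19]]]
low ((704.2605590820312, 131.5205078125), (463.5877990722656, 733.168212890625), 1.1338841915130615)
s0 rim 531 ((667.7597045898438, 111.70886993408203), (193.13885498046875, 146.6449432373047), 67.33370971679688)
dark 103
[ 0.51001195 -0.0604626   0.19377479] [ 0.48391124 -0.0837967   0.18599522] [0.63570868 0.23256043 0.20473746] [236.61165049 296.68932039]
((569.5279541015625, 75.22695922851562), (341.2058410644531, 47.69827651977539), 65.39874267578125)
low ((453.26141357421875, 129.40350341796875), (931.7699584960938, 888.2241821289062), 10.586796760559082)
```

View pics/c0.png

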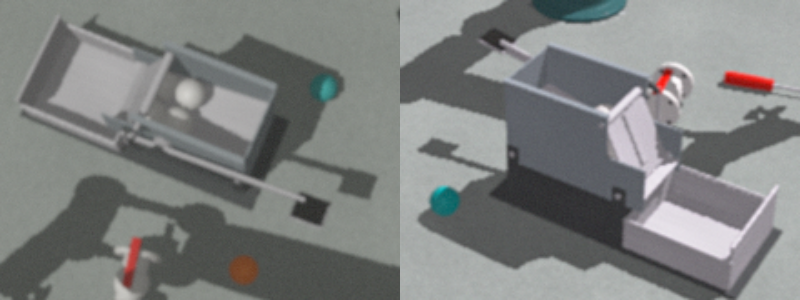

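Both views give the same paddle centre: about (0.510, -0.059, 0.191), with hopper yaw about 67.8° and hopper origin about (0.676, 0.124). That fits the stated 231/85/190 mm offsets. The jaw axis is already along the lever. I'll close the fingers, rise and go over.

>>> move_arm([
  [[0, 0, 0], [0, 0, 0.4], 1],
  [[0, 0, 0], [0.1, -0.3, 0.8], 1],
  [[0, 0, 0], [0.2, -0.7, 1], 1],
  [[0, 0, 0], [0.36, -1, 1], 1],
], grip_force=40)

```text
time: 0.6
tool_pos: [0.2937, 0.5239, 0.301]
tcp_rot: [0.609, 3.081, 0.006]
wrist_force: [0.6, 0.4, -0.2]
width: 0.143
```

>>> move_arm([
  [[0, 0, 0], [0.13, -0.35, 0], 1],
  [[0, 0, 0], [0.26, -0.7, 0], 1],
  [[0, 0, 0], [0.37, -1, 0], 1],
])

```text
time: 0.98
tool_pos: [0.3303, 0.4225, 0.2978]
tcp_rot: [-0.61, -3.081, 0.001]
wrist_force: [-0.5, 0.4, 0.4]
width: -0.002
```

>>> move_arm([
  [[0, 0, 0], [0.13, -0.35, 0], 1],
  [[0, 0, 0], [0.26, -0.7, 0], 1],
  [[0, 0, 0], [0.37, -1, 0], 1],
])

```text
time: 1.35
tool_pos: [0.3671, 0.3226, 0.2979]
tcp_rot: [-0.61, -3.081, 0.001]
wrist_force: [1.3, 0.3, -0.1]
width: -0.003
```

>>> move_arm([
  [[0, 0, 0], [0.13, -0.35, 0], 1],
  [[0, 0, 0], [0.26, -0.7, 0], 1],
  [[0, 0, 0], [0.37, -1, 0], 1],
])

```text
time: 1.72
tool_pos: [0.4041, 0.2227, 0.2979]
tcp_rot: [-0.61, -3.081, 0.001]
wrist_force: [0.0, -0.0, -0.1]
width: 0.0
```

>>> move_arm([
  [[0, 0, 0], [0.13, -0.35, 0], 1],
  [[0, 0, 0], [0.26, -0.7, 0], 1],
  [[0, 0, 0], [0.37, -1, 0], 1],
])

```text
time: 2.1
tool_pos: [0.4411, 0.1227, 0.2979]
tcp_rot: [-0.611, -3.081, 0.001]
wrist_force: [1.0, -0.8, -1.6]
width: -0.004
```

>>> move_arm([
  [[0, 0, 0], [0.13, -0.35, 0], 1],
  [[0, 0, 0], [0.26, -0.7, 0], 1],
  [[0, 0, 0], [0.37, -1, 0], 1],
  [[0, 0, 0], [0.37, -1, 0], 1],
])

```text
time: 2.6
tool_pos: [0.4782, 0.0224, 0.2977]
tcp_rot: [-0.615, -3.08, 0.001]
wrist_force: [0.4, 0.5, 0.5]
width: -0.0
```

>>> move_arm([
  [[0, 0, 0], [0.12, -0.3, 0], 1],
  [[0, 0, 0], [0.24, -0.6, -0.1], 1],
  [[0, 0, 0], [0.32, -0.82, -0.3], 1],
  [[0, 0, 0], [0.32, -0.82, -0.6], 1],
  [[0, 0, 0], [0.32, -0.82, -0.6], 1],
])

```text
time: 3.22
tool_pos: [0.5077, -0.0569, 0.2353]
tcp_rot: [-0.609, -3.075, -0.0]
wrist_force: [-0.9, 0.4, -0.1]
width: 0.004
```

Run:
```python
from h import *
a,_,_=grab('wrist','w1');b,_,_=grab('scene','s1')
cv2.imwrite('pics/c1.png',np.hstack([cv2.resize(a,(400,300)),cv2.resize(b[180:330,230:430],(400,300))])[:,:,::-1])
w,p=cloud('w1');g=p.astype(int).max(-1)
k=(g<80)&(w[...,2]>.165)&(w[...,2]<.21)&(abs(w[...,0]-.51)<.06)&(abs(w[...,1]+.06)<.06)
q=w[k];print(len(q));
if len(q):print(np.median(q,0),cv2.minAreaRect((q[:,:2]*1000).astype(np.float32)))
print(status.read_state()['tool_pos'])
```

```text
5193
[ 0.50843894 -0.05741     0.18998341] ((510.528076171875, -55.69034194946289), (50.01618576049805, 41.36677169799805), 68.9126205444336)
[ 0.50994201 -0.05709829  0.23867369]
```

View pics/c1.png

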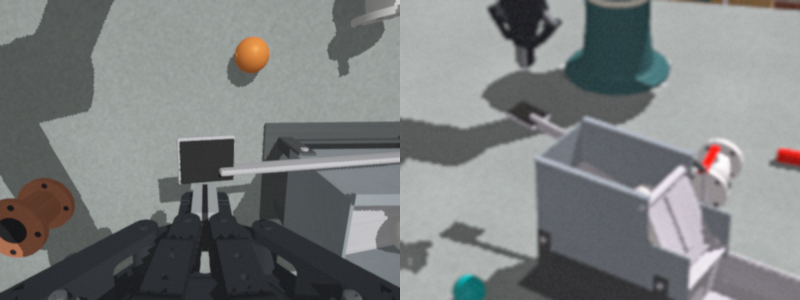

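The closed fingertips stand right over the paddle. The wrist camera puts its centre at (0.510, -0.057, 0.190), which matches the other views. Pressing now along the arc.

>>> move_arm([
  [[0, 0, 0], [0, 0, -0.2], 1],
  [[0, 0, 0], [0, 0, -0.38], 1],
  [[0, 0, 0], [0, 0, -0.46], 1],
  [[0, 0, 0], [0, -0.01, -0.54], 1],
  [[0, 0, 0], [0, -0.02, -0.62], 1],
  [[0, 0, 0], [-0.01, -0.03, -0.7], 1],
  [[0, 0, 0], [-0.01, -0.04, -0.78], 1],
  [[0, 0, 0], [-0.02, -0.04, -0.86], 1],
  [[0, 0, 0], [-0.02, -0.04, -0.94], 1],
  [[0, 0, 0], [-0.02, -0.04, -1], 1],
])

```text
time: 4.58
tool_pos: [0.5084, -0.0622, 0.1383]
tcp_rot: [0.61, 3.081, -0.001]
wrist_force: [0.6, -2.1, 4.5]
width: -0.0
```

Run:
```python
from h import *
s=status.read_state();print(s['tool_pos'],s['wrist_force'],s['time'])
```

```text
[ 0.50836942 -0.06216682  0.13826669] [ 0.57563426 -2.12369564  4.47097552] 4.575
```

>>> move_arm([
  [[0, 0, 0], [0, 0, -0.08], 1],
  [[0, 0, 0], [0, 0, -0.16], 1],
  [[0, 0, 0], [0, 0.01, -0.24], 1],
  [[0, 0, 0], [0.01, 0.02, -0.32], 1],
  [[0, 0, 0], [0.01, 0.03, -0.38], 1],
  [[0, 0, 0], [0.01, 0.03, -0.41], 1],
  [[0, 0, 0], [0.02, 0.04, -0.43], 1],
  [[0, 0, 0], [0.02, 0.04, -0.43], 1],
])

```text
time: 5.58
tool_pos: [0.5098, -0.0578, 0.0952]
tcp_rot: [-0.61, -3.081, 0.0]
wrist_force: [-1.7, -3.4, 4.4]
width: 0.006
```

>>> move_arm([
  [[0, 0, 0], [0, 0, -0.01], 1],
  [[0, 0, 0], [0, 0, -0.02], 1],
  [[0, 0, 0], [0, 0, -0.02], 1],
])

```text
time: 5.95
tool_pos: [0.5099, -0.0577, 0.0932]
tcp_rot: [-0.61, -3.081, -0.0]
wrist_force: [-2.1, -1.9, 3.7]
width: 0.0
```

Run:
```python
from h import *
s=status.read_state();print(s['tool_pos'],s['wrist_force'],s['time'])
a,_,_=grab('top','t2');b,_,_=grab('scene','s2')
cv2.imwrite('pics/c2.png',np.hstack([cv2.resize(a[100:280,150:390],(400,300)),cv2.resize(b[200:380,240:480],(400,300))])[:,:,::-1])
```

```text
[ 0.50985255 -0.05768646  0.09323971] [-2.06673232 -1.89611583  3.69484029] 5.95
```

View pics/c2.png

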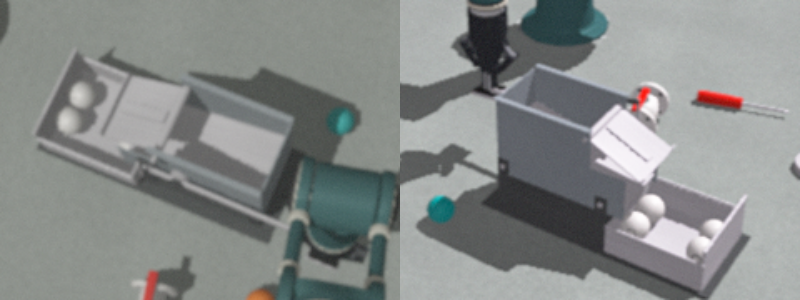

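The scene crop shows all four balls in the tray: two by the far wall at (712,230) and (700,247), two nearer the mouth at (650,207) and (638,225). The lid is up. The force hasn't risen yet, so I'll press on to the stop.

>>> move_arm([
  [[0, 0, 0], [0, 0, -0.01], 1],
  [[0, 0, 0], [0, 0, -0.02], 1],
  [[0, 0, 0], [0, 0, -0.02], 1],
])

```text
time: 6.42
tool_pos: [0.5099, -0.0577, 0.0912]
tcp_rot: [-0.61, -3.081, -0.001]
wrist_force: [-3.4, -0.1, 4.3]
width: 0.0
```

Run:
```python
from h import *
s=status.read_state();print(s['tool_pos'],s['wrist_force'],s['time'])
```

```text
[ 0.50992439 -0.05765682  0.09117666] [-3.41698956 -0.0630517   4.28367007] 6.425
```

>>> move_arm([
  [[0, 0, 0], [0, 0, -0.01], 1],
  [[0, 0, 0], [0, 0, -0.02], 1],
  [[0, 0, 0], [0, 0, -0.02], 1],
  [[0, 0, 0], [0, 0, -0.02], 1],
])

```text
time: 6.92
tool_pos: [0.5101, -0.0577, 0.0894]
tcp_rot: [-0.61, -3.082, -0.001]
wrist_force: [-2.3, 1.3, 4.0]
width: -0.0
```

Run:
```python
from h import *
a,_,_=grab('wrist','w3');b,_,_=grab('scene','s3')
yaw=np.radians(67.8);R=np.array([[np.cos(yaw),np.sin(yaw)],[-np.sin(yaw),np.cos(yaw)]])
for f in('w1','w3'):
    w,p=cloud(f);h=(w[...,:2]-[.676,.124])@R.T
    for lo,hi in((-.265,-.24),(-.24,-.22),(-.2,-.17),(-.17,-.14),(-.13,-.11)):
        k=(h[...,0]>lo)&(h[...,0]<hi)&(abs(h[...,1]-.085)<.02)&(w[...,2]>.05)&(w[...,2]<.23)
        print(f,lo,hi,k.sum(),np.round(np.percentile(w[k][:,2],[10,50,90]),4) if k.sum() else '')
w,p=cloud('s3')
cv2.imwrite('pics/c3.png',np.hstack([cv2.resize(a,(400,300)),cv2.resize(b[200:380,240:480],(400,300))])[:,:,::-1])
```

```text
w1 -0.265 -0.24 1884 [0.1902 0.1926 0.194 ]
w1 -0.24 -0.22 2188 [0.1882 0.1898 0.1914]
w1 -0.2 -0.17 879 [0.1748 0.1871 0.1912]
w1 -0.17 -0.14 827 [0.1696 0.1816 0.1857]
w1 -0.13 -0.11 515 [0.1629 0.1756 0.1788]
w3 -0.265 -0.24 15387 [0.1202 0.1796 0.2076]
w3 -0.24 -0.22 16837 [0.1304 0.1883 0.2078]
w3 -0.2 -0.17 15194 [0.1309 0.1941 0.2056]
w3 -0.17 -0.14 2859 [0.1205 0.1319 0.1359]
w3 -0.13 -0.11 1552 [0.1226 0.1321 0.138 ]
```

View pics/c3.png

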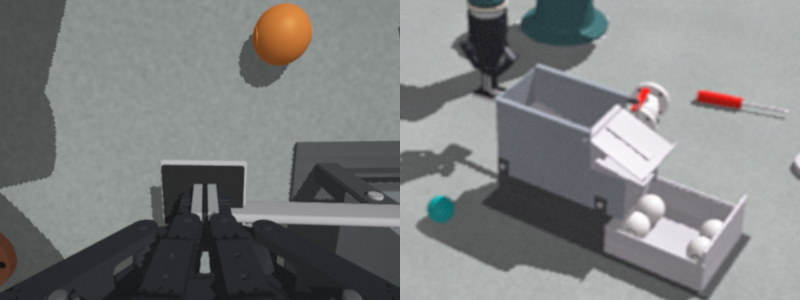

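Run:
```python
from h import *
yaw=np.radians(67.8);R=np.array([[np.cos(yaw),np.sin(yaw)],[-np.sin(yaw),np.cos(yaw)]])
w,p=cloud('w3');s=1.6
def at(u0,u1,v0,v1):
    q=w[int(v0*s):int(v1*s),int(u0*s):int(u1*s)].reshape(-1,3);m=np.nanmedian(q,0);print(np.round((m[:2]-[.676,.124])@R.T,4),round(m[2],4))
at(166,171,175,200);at(178,183,175,200);at(225,240,172,185);at(166,240,172,182)
for u in(260,290,320,350,385):at(u,u+4,207,212)
k=[]
for u in range(165,243,6):at(u,u+2,170,180)
```

```text
[-0.2544  0.0913] 0.12
[-0.2466  0.0919] 0.1206
[-0.214   0.0986] 0.1229
[-0.2323  0.0992] 0.1216
[-0.1952  0.0786] 0.1255
[-0.1764  0.0787] 0.1254
[-0.1578  0.0789] 0.1261
[-0.1394  0.0791] 0.1265
[-0.1175  0.0791] 0.1268
[-0.2555  0.0998] 0.1197
[-0.2517  0.1   ] 0.1202
[-0.2479  0.1002] 0.1205
[-0.2443  0.1003] 0.1207
[-0.2404  0.1001] 0.1209
[-0.2365  0.1003] 0.1213
[-0.2331  0.1004] 0.1217
[-0.2292  0.1006] 0.122
[-0.2255  0.1005] 0.1222
[-0.2219  0.1007] 0.1223
[-0.2182  0.1009] 0.1229
[-0.2146  0.1008] 0.1229
[-0.211   0.1013] 0.1231
```

Run:
```python
from h import *
yaw=np.radians(67.8);R=np.array([[np.cos(yaw),np.sin(yaw)],[-np.sin(yaw),np.cos(yaw)]])
w,p=cloud('w3');print('bench',np.nanmedian(w[100:200,150:300].reshape(-1,3),0),'orange',np.nanmax(w[20:90,420:490][...,2]))
for f in('s0','s2','s3'):
    w,p=cloud(f)
    if f=='s0': q=w[270:300,358:375]
    else: q=w[200+int(125*.6):200+int(160*.6),240+int(215*.6):240+int(245*.6)]
    q=q.reshape(-1,3);q=q[~np.isnan(q[:,0])];h=np.c_[(q[:,:2]-[.676,.124])@R.T,q[:,2]]
    c=np.median(h,0);d=h-c;d=d[np.linalg.norm(d,axis=1)<.05];n=np.linalg.svd(d-d.mean(0))[2][2];n*=np.sign(n[2]);print(f,c,n,'incl',np.degrees(np.arctan2(n[0],n[2])))
w,p=cloud('t2')
for f in('t0','t2'):
    w,p=cloud(f);h=(w[...,:2]-[.676,.124])@R.T
    for lo in(-.2,-.17,-.14,-.1,-.05,0):
        k=(abs(h[...,0]-lo)<.012)&(abs(h[...,1]-.085)<.012)&(w[...,2]>.06)&(w[...,2]<.26);print(f,lo,k.sum(),np.round(np.median(w[k][:,2]),4) if k.any() else '')
s=status.read_state();print(s['tool_pos'],s['wrist_force'],s['q'],s['time'])
```

```text
bench [ 4.31355271e-01 -9.78217666e-02 -1.49524816e-04] orange 0.05174546233879111
s0 [ 0.08563098 -0.00339744  0.17625685] [ 0.91232005 -0.00645106  0.40942706] incl 65.83061654946445
s2 [0.11889521 0.00082162 0.18509974] [0.45546211 0.01186201 0.89017614] incl 27.096733816392355
s3 [ 0.12035869 -0.00163802  0.18769456] [0.40632648 0.00368948 0.91372052] incl 23.974451103159765
t0 -0.2 48 0.187
t0 -0.17 28 0.1863
t0 -0.14 26 0.1782
t0 -0.1 25 0.1718
t0 -0.05 26 0.1616
t0 0 26 0.1534
t2 -0.2 20 0.1932
t2 -0.17 7 0.1341
t2 -0.14 25 0.1385
t2 -0.1 24 0.1396
t2 -0.05 23 0.1449
t2 0 26 0.146
[ 0.51024995 -0.05775183  0.08943749] [-2.91531549  1.61581273  4.42821837] [-1.61396624e-01  5.53261480e-02  2.05686179e+00  2.89086292e-04
  1.02919711e+00 -1.34154385e+00] 7.025
```

Run:
```python
from h import *
for f,tz in(('w1',.2387),('s1',.2387),('w3',.0894),('s3',.0894)):
    w,p=cloud(f);r=np.hypot(w[...,0]-.51,w[...,1]+.0575)
    for lo in np.arange(tz-.02,tz+.07,.01):
        k=(r<.025)&(w[...,2]>=lo)&(w[...,2]<lo+.01);print(f,round(lo-tz,3),k.sum(),end=' | ')
    print()
w,p=cloud('w3')
for v in range(270,345,5):print(v,np.round(w[v,312],4),np.round(w[v,340],4),p[v,312])
```

```text
w1 -0.02 0 | w1 -0.01 0 | w1 0.0 0 | w1 0.01 0 | w1 0.02 0 | w1 0.03 416 | w1 0.04 965 | w1 0.05 1181 | w1 0.06 1383 | 
s1 -0.02 0 | s1 -0.01 0 | s1 0.0 0 | s1 0.01 0 | s1 0.02 0 | s1 0.03 10 | s1 0.04 20 | s1 0.05 31 | s1 0.06 25 | 
w3 -0.02 0 | w3 -0.01 0 | w3 -0.0 0 | w3 0.01 0 | w3 0.02 659 | w3 0.03 5561 | w3 0.04 1088 | w3 0.05 1104 | w3 0.06 1145 | 
s3 -0.02 0 | s3 -0.01 0 | s3 -0.0 0 | s3 0.01 0 | s3 0.02 9 | s3 0.03 56 | s3 0.04 22 | s3 0.05 26 | s3 0.06 23 | 
270 [ 0.4903 -0.0561  0.1203] [ 0.4937 -0.0459  0.1222] [48 49 48]
275 [ 0.4915 -0.0566  0.1223] [ 0.4955 -0.0466  0.1226] [45 44 45]
280 [ 0.4939 -0.0576  0.121 ] [ 0.4975 -0.0474  0.1224] [44 46 45]
285 [ 0.4959 -0.0585  0.1207] [ 0.4993 -0.0481  0.1228] [44 46 45]
290 [ 0.4982 -0.0595  0.1197] [ 0.5012 -0.0489  0.1226] [44 45 47]
295 [ 0.4976 -0.059   0.1262] [ 0.5013 -0.0491  0.1272] [121 124 126]
300 [ 0.4974 -0.0587  0.1315] [ 0.5012 -0.0492  0.1318] [138 142 145]
305 [ 0.4971 -0.0584  0.1365] [ 0.5012 -0.0493  0.1357] [139 143 145]
310 [ 0.4976 -0.0585  0.1394] [ 0.5017 -0.0496  0.1387] [139 144 146]
315 [ 0.4974 -0.0582  0.1438] [ 0.5012 -0.0496  0.1433] [139 143 145]
320 [ 0.4977 -0.0582  0.1469] [ 0.5013 -0.0497  0.1466] [140 143 147]
325 [ 0.4972 -0.0578  0.1514] [ 0.5013 -0.0498  0.15  ] [138 142 145]
330 [ 0.4976 -0.0579  0.1539] [ 0.5005 -0.0497  0.1546] [139 143 146]
335 [ 0.4973 -0.0576  0.1576] [ 0.5012 -0.05    0.1564] [140 143 146]
340 [ 0.498  -0.0578  0.1593] [ 0.5011 -0.0501  0.1594] [136 140 143]
```

Both cameras show the real fingertips about 32 mm above the reported TCP. The paddle is therefore only at z ≈ 0.122, with the lever at about 0.26 rad. I trust the cameras here and will press about 28 mm more, down to the stop.

>>> move_arm([
  [[0, 0, 0], [0, 0, -0.05], 1],
  [[0, 0, 0], [0, 0, -0.1], 1],
  [[0, 0, 0], [0, 0.01, -0.15], 1],
  [[0, 0, 0], [0, 0.02, -0.2], 1],
  [[0, 0, 0], [0.01, 0.02, -0.23], 1],
  [[0, 0, 0], [0.01, 0.02, -0.25], 1],
  [[0, 0, 0], [0.01, 0.02, -0.25], 1],
])

```text
time: 7.9
tool_pos: [0.5114, -0.0556, 0.0644]
tcp_rot: [0.61, 3.081, 0.001]
wrist_force: [-2.8, 2.4, 5.5]
width: 0.003
```

>>> move_arm([
  [[0, 0, 0], [0, 0, -0.01], 1],
  [[0, 0, 0], [0, 0, -0.01], 1],
])

```text
time: 8.15
tool_pos: [0.5114, -0.0555, 0.0636]
tcp_rot: [0.61, 3.081, 0.001]
wrist_force: [-2.5, 3.0, 5.7]
width: 0.0
```

>>> move_arm([
  [[0, 0, 0], [0, 0, -0.01], 1],
  [[0, 0, 0], [0, 0, -0.01], 1],
])

```text
time: 8.4
tool_pos: [0.5115, -0.0554, 0.0626]
tcp_rot: [0.61, 3.081, 0.001]
wrist_force: [-3.4, 3.1, 4.9]
width: -0.0
```

>>> move_arm([
  [[0, 0, 0], [0, 0, -0.01], 1],
  [[0, 0, 0], [0, 0, -0.01], 1],
])

```text
time: 8.65
tool_pos: [0.5116, -0.0554, 0.0622]
tcp_rot: [0.61, 3.081, 0.002]
wrist_force: [-4.4, 2.5, 10.4]
width: -0.001
```

>>> move_arm([
  [[0, 0, 0], [0, 0, -0.01], 1],
  [[0, 0, 0], [0, 0, -0.01], 1],
])

```text
time: 8.9
tool_pos: [0.5116, -0.0553, 0.0618]
tcp_rot: [0.61, 3.081, 0.002]
wrist_force: [-6.3, 3.5, 13.0]
width: 0.003
```

```bash
cat >> h.py <<'E'
def paddle(f,u0=266,v0=262):
    yaw=np.radians(67.8);R=np.array([[np.cos(yaw),np.sin(yaw)],[-np.sin(yaw),np.cos(yaw)]])
    w,p=cloud(f);h=(w[...,:2]-[.676,.124])@R.T
    k=(h[...,0]>-.257)&(h[...,0]<-.207)&(h[...,1]>.097)&(h[...,1]<.106)&(w[...,2]>.06)&(p.max(-1)<75)
    k&=abs(w[...,2]-np.median(w[k][:,2]))<.01
    c=np.polyfit(h[k][:,0]+.231,w[k][:,2],1);th=-np.arctan(c[0])
    print(f,'n',k.sum(),'paddle z',round(c[1],4),'tilt down deg',-np.degrees(np.arctan(c[0])),'lever by z',.1887+np.arcsin((.14-c[1])/.266))
E
python3 - <<'E'
from h import *
grab('wrist','w4');b,_,_=grab('scene','s4')
for f in('w1','w3','w4'):paddle(f)
s=status.read_state();print(s['tool_pos'],s['wrist_force'],s['time'])
E
```

```text
w1 n 12643 paddle z 0.347 tilt down deg 0.24119087645936874 lever by z -0.7033622654491601
w3 n 8773 paddle z 0.1984 tilt down deg 0.09993454761305935 lever by z -0.032779450232951424
w4 n 9416 paddle z 0.1725 tilt down deg 0.1252837606974238 lever by z 0.0662691736462984
[ 0.51160827 -0.05529047  0.0618396 ] [-6.20150129  3.05416032 12.20979688] 9.0
```

The force rises to 13 N at reported z 0.062, which is real fingertip z ≈ 0.094, so the lever is on its stop. My paddle helper picked up the gripper body, so I ignore it. I'll check the balls while holding.

>>> move_arm([
  [[0, 0, 0], [0, 0, 0], 1],
  [[0, 0, 0], [0, 0, 0], 1],
  [[0, 0, 0], [0, 0, 0], 1],
  [[0, 0, 0], [0, 0, 0], 1],
  [[0, 0, 0], [0, 0, 0], 1],
  [[0, 0, 0], [0, 0, 0], 1],
])

```text
time: 9.75
tool_pos: [0.5116, -0.0553, 0.0619]
tcp_rot: [0.61, 3.081, 0.002]
wrist_force: [-6.0, 3.4, 13.0]
width: -0.001
```

Run:
```python
from h import *
a,_,_=grab('top','t5');b,_,_=grab('scene','s5')
yaw=np.radians(67.8);R=np.array([[np.cos(yaw),np.sin(yaw)],[-np.sin(yaw),np.cos(yaw)]])
w,p=cloud('s5')
q=w[275:296,369:387].reshape(-1,3);q=q[~np.isnan(q[:,0])];h=np.c_[(q[:,:2]-[.676,.124])@R.T,q[:,2]]
n=np.linalg.svd(h-h.mean(0))[2][2];n*=np.sign(n[2]);print('lid incl',np.degrees(np.arctan2(n[0],n[2])),h.mean(0))
w,p=cloud('w4');h=(w[...,:2]-[.676,.124])@R.T
k=(h[...,0]>-.257)&(h[...,0]<-.207)&(abs(h[...,1]-.1)<.006)&(w[...,2]>.07)&(w[...,2]<.115);print(k.sum(),np.median(w[k][:,2]),np.polyfit(h[k][:,0]+.231,w[k][:,2],1))
cv2.imwrite('pics/c5.png',np.hstack([cv2.resize(a[100:280,150:390],(400,300)),cv2.resize(b[200:380,240:480],(400,300))])[:,:,::-1])
```

```text
lid incl -81.33286690081991 [ 0.1262556  -0.01074256  0.19658894]
4408 0.09421833203385167 [0.21424435 0.09534007]
```

View pics/c5.png

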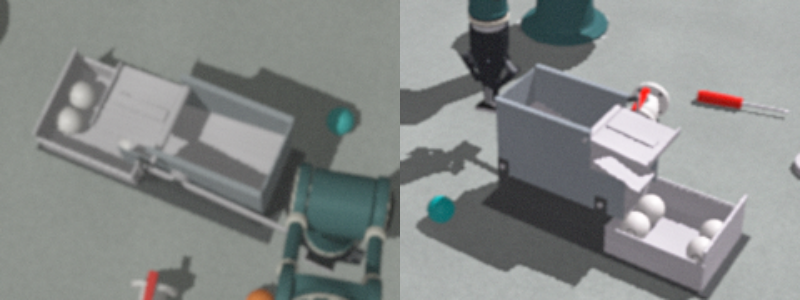

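The lever is fully down, with the paddle at z ≈ 0.095. All four balls lie in the tray at (650,207), (638,225), (712,230) and (700,247), and the hopper floor is empty. Now a slow release along the arc, about 20 mm/s.

>>> move_arm([
  [[0, 0, 0], [0, 0, 0.025], 1],
  [[0, 0, 0], [0, 0, 0.05], 1],
  [[0, 0, 0], [0, -0.01, 0.075], 1],
  [[0, 0, 0], [-0.01, -0.01, 0.1], 1],
  [[0, 0, 0], [-0.01, -0.02, 0.125], 1],
  [[0, 0, 0], [-0.01, -0.02, 0.15], 1],
  [[0, 0, 0], [-0.01, -0.03, 0.175], 1],
  [[0, 0, 0], [-0.01, -0.03, 0.2], 1],
  [[0, 0, 0], [-0.01, -0.03, 0.225], 1],
  [[0, 0, 0], [-0.01, -0.03, 0.25], 1],
  [[0, 0, 0], [-0.02, -0.04, 0.275], 1],
  [[0, 0, 0], [-0.02, -0.04, 0.3], 1],
  [[0, 0, 0], [-0.02, -0.04, 0.325], 1],
  [[0, 0, 0], [-0.02, -0.04, 0.35], 1],
  [[0, 0, 0], [-0.02, -0.04, 0.375], 1],
  [[0, 0, 0], [-0.02, -0.04, 0.4], 1],
  [[0, 0, 0], [-0.02, -0.04, 0.425], 1],
  [[0, 0, 0], [-0.02, -0.04, 0.45], 1],
  [[0, 0, 0], [-0.02, -0.04, 0.475], 1],
  [[0, 0, 0], [-0.02, -0.04, 0.5], 1],
])

```text
time: 12.35
tool_pos: [0.5092, -0.0601, 0.1106]
tcp_rot: [0.61, 3.082, -0.001]
wrist_force: [1.0, -2.2, 3.0]
width: -0.002
```

>>> move_arm([
  [[0, 0, 0], [0, 0, 0.025], 1],
  [[0, 0, 0], [0, 0, 0.05], 1],
  [[0, 0, 0], [0, 0, 0.075], 1],
  [[0, 0, 0], [0, 0.01, 0.1], 1],
  [[0, 0, 0], [0, 0.01, 0.125], 1],
  [[0, 0, 0], [0.01, 0.01, 0.15], 1],
  [[0, 0, 0], [0.01, 0.02, 0.17], 1],
  [[0, 0, 0], [0.01, 0.02, 0.19], 1],
  [[0, 0, 0], [0.01, 0.02, 0.21], 1],
  [[0, 0, 0], [0.01, 0.02, 0.23], 1],
  [[0, 0, 0], [0.01, 0.02, 0.25], 1],
  [[0, 0, 0], [0.01, 0.02, 0.27], 1],
  [[0, 0, 0], [0.01, 0.03, 0.285], 1],
  [[0, 0, 0], [0.01, 0.03, 0.3], 1],
  [[0, 0, 0], [0.01, 0.03, 0.315], 1],
  [[0, 0, 0], [0.01, 0.03, 0.33], 1],
  [[0, 0, 0], [0.01, 0.03, 0.345], 1],
  [[0, 0, 0], [0.01, 0.03, 0.36], 1],
  [[0, 0, 0], [0.02, 0.03, 0.375], 1],
  [[0, 0, 0], [0.02, 0.03, 0.385], 1],
])

```text
time: 14.85
tool_pos: [0.5108, -0.0567, 0.1487]
tcp_rot: [-0.61, -3.081, -0.0]
wrist_force: [-0.1, 2.4, 2.3]
width: 0.0
```

Run:
```python
from h import *
s=status.read_state();print(s['tool_pos'],s['wrist_force'],s['time'])
grab('wrist','w6')
yaw=np.radians(67.8);R=np.array([[np.cos(yaw),np.sin(yaw)],[-np.sin(yaw),np.cos(yaw)]])
w,p=cloud('w6');h=(w[...,:2]-[.676,.124])@R.T;tz=s['tool_pos'][2]
k=(h[...,0]>-.257)&(h[...,0]<-.207)&(abs(h[...,1]-.1)<.006)&(abs(w[...,2]-tz-.033)<.015);print(k.sum(),np.median(w[k][:,2]),np.polyfit(h[k][:,0]+.231,w[k][:,2],1))
```

```text
[ 0.51075933 -0.05670872  0.14872786] [-0.14441896  2.41456239  2.26064175] 14.85
4323 0.18129670339794118 [-0.12265228  0.18184925]
```

>>> move_arm([
  [[0, 0, 0], [0, 0, 0.01], 1],
  [[0, 0, 0], [0, 0, 0.02], 1],
  [[0, 0, 0], [0, 0, 0.03], 1],
  [[0, 0, 0], [0, 0.01, 0.04], 1],
  [[0, 0, 0], [0, 0.01, 0.05], 1],
  [[0, 0, 0], [0, 0.01, 0.06], 1],
  [[0, 0, 0], [0, 0.01, 0.07], 1],
  [[0, 0, 0], [0, 0.01, 0.08], 1],
  [[0, 0, 0], [0, 0.01, 0.09], 1],
  [[0, 0, 0], [0, 0.01, 0.1], 1],
  [[0, 0, 0], [0, 0.01, 0.11], 1],
  [[0, 0, 0], [0, 0.01, 0.12], 1],
  [[0, 0, 0], [0, 0.01, 0.12], 1],
])

```text
time: 16.52
tool_pos: [0.511, -0.0559, 0.1608]
tcp_rot: [-0.61, -3.082, 0.0]
wrist_force: [0.3, -0.6, -0.3]
width: 0.002
```

Run:
```python
from h import *
s=status.read_state();print(s['tool_pos'],s['wrist_force'],s['time'])
grab('wrist','w7')
yaw=np.radians(67.8);R=np.array([[np.cos(yaw),np.sin(yaw)],[-np.sin(yaw),np.cos(yaw)]])
w,p=cloud('w7');h=(w[...,:2]-[.676,.124])@R.T;tz=s['tool_pos'][2]
k=(h[...,0]>-.257)&(h[...,0]<-.207)&(abs(h[...,1]-.1)<.006)&(abs(w[...,2]-tz-.033)<.015);print(k.sum(),np.median(w[k][:,2]),np.polyfit(h[k][:,0]+.231,w[k][:,2],1))
```

```text
[ 0.51098089 -0.05588954  0.16078813] [ 0.2660231  -0.60714348 -0.31549993] 16.525
4175 0.19053255768793811 [-0.13151343  0.19137372]
```

Contact force is zero and the paddle is back at z ≈ 0.191, its rest height. Taking the hand clear.

>>> move_arm([
  [[0, 0, 0], [0, 0, 0.1], 1],
  [[0, 0, 0], [0, 0, 0.4], 1],
  [[0, 0, 0], [0, 0, 0.8], 1],
  [[0, 0, 0], [0, 0, 1], 1],
])

```text
time: 17.08
tool_pos: [0.5125, -0.0561, 0.2642]
tcp_rot: [0.609, 3.077, 0.0]
wrist_force: [0.7, 0.6, -0.3]
width: 0.002
```

>>> move_arm([
  [[0, 0, 0], [-0.3, 0, 0.1], 1],
  [[0, 0, 0], [-0.6, 0, 0.2], 1],
  [[0, 0, 0], [-0.8, 0, 0.2], 1],
  [[0, 0, 0], [-0.8, 0, 0.2], 1],
  [[0, 0, 0], [-0.8, 0, 0.2], 1],
])

```text
time: 17.7
tool_pos: [0.4315, -0.0559, 0.2808]
tcp_rot: [0.61, 3.081, 0.0]
wrist_force: [0.0, 0.5, 0.5]
width: -0.002
```

Run:
```python
from h import *
a,_,_=grab('top','t8');b,_,_=grab('scene','s8')
s=status.read_state();print(s['tool_pos'],s['wrist_force'],s['time'])
w,p=cloud('s8');q=w[270:300,358:375].reshape(-1,3);q=q[~np.isnan(q[:,0])]
yaw=np.radians(67.8);R=np.array([[np.cos(yaw),np.sin(yaw)],[-np.sin(yaw),np.cos(yaw)]])
h=np.c_[(q[:,:2]-[.676,.124])@R.T,q[:,2]];c=np.median(h,0);d=h-c;d=d[np.linalg.norm(d,axis=1)<.05];n=np.linalg.svd(d-d.mean(0))[2][2];n*=np.sign(n[2]);print('lid',c,np.degrees(np.arctan2(n[0],n[2])))
cv2.imwrite('pics/c8.png',np.hstack([cv2.resize(a,(400,300)),cv2.resize(b[180:390,200:480],(400,300))])[:,:,::-1])
```

```text
[ 0.43162199 -0.05589053  0.28059306] [-0.4962045   0.55357386  0.47708939] 17.8
lid [ 0.08514288 -0.00289008  0.17607638] 65.69412733865111
```

View pics/c8.png

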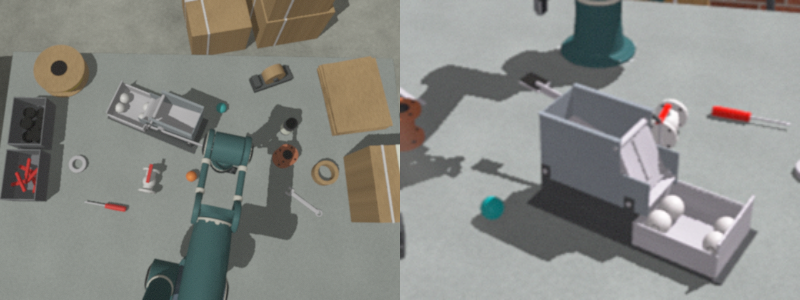

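The lid is shut at the same 65.7° incline as at the start (65.8°). All four balls are in the tray, the other objects are where they were, and the hand is clear.

```bash
python3 -c "from h import *;print(order.finish_job())"
```

```text
the job is handed in; nothing more can be done
None
```

All four white balls are in the catch tray, the lid is shut, and the job is handed in at about 17.8 s. I pressed the paddle down to its stop with the shut fingertips and held it there. I then let it up over about 6.5 s, staying on it to the top, and took the hand clear.

- **Last checks:** the final picture shows four balls in the tray and the hand clear. The lid sits at 65.7°, against 65.8° at the start. With the fingers just off it, the paddle was back at about 0.191 m. By eye, the loose objects look unmoved.
- **Forces:** the wrist force I saw was at most about 15 N, reached when I pressed onto the stop.
- **Disagreement:** both cameras showed the real fingertips about 32 mm above the reported TCP. My first press, to a reported 0.089 m, therefore only brought the lever to about 0.26 rad. I went by the cameras and pressed on until the force rose and the paddle measured about 0.095 m (stated 0.094 m).
- **Failed measurements:** one paddle measurement picked up the gripper body instead, and one lid-angle fit at full opening was wrong. I used neither.

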